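# Hang a slide rack on the drain rail and slide it to the pointer

### The job

Pick up the steel slide rack that has a hook on top, keep it upright, and hang it on the drain rail at the U-shaped loading plate, which is the only place where it may be hooked over the rail. Then slide it along the rail, without lifting it off again, until its middle stands squarely opposite the pointed upright, and leave it hanging there still. Leave the plain rack, dishes, bottle and beaker where they are.

Things in the scene. Friction and masses are not known exactly. Their poses are not given: they have to be found in the camera images.
- carrier: hooked slide rack, loose, 0.2-0.34 kg: steel rack 50 (x) x 90 (y) x 40 mm high with glass slides; above it a 40 mm wide (y) hook of 4 mm plate, then a grey grip block; 152 mm high. Origin: centre of underside, z up. Seen along y the hook is an inverted J: stem at -x, lip at +x. It stands on the bench, +x away from the robot within 30 degrees
- carrier_grip (a point): point to grip on the carrier's grip block: on its axis, 132 mm above the carrier's underside (block: 24 x 24 mm, from z = 108 to 152 mm, held across either pair of faces)
- carrier_seat (a point): where the rail's axis lies when the carrier hangs properly: x = 0, y = 0, z = 97 mm in the carrier's frame, under the hook's roof. The roof inside is an inverted V (ridge at z = 105 mm, falling 9 mm over 16 mm to each side), so it centres itself on the bar; stem inner face at x = -16 mm, lip inner face at x = +16 mm
- carrier_lip (a point): middle of the lower edge of the hook's lip, at x = 18, y = 0, z = 80 mm in the carrier's frame (lip 4 mm thick). The mouth between rack top (z = 40 mm) and lip (z = 80 mm) is open to +x: the rail enters there from the rack's +x side, then the rack is lowered until the hook's roof sits on the bar
- rail: drain rail, fixed: round steel bar, 14 mm diameter, 420 mm long along its own y, axis 165 mm above the bench, on two 16 mm posts at y = -210 and +210 mm, over a white drip tray (x -40 to +85, y -230 to +230 mm, rim 18 mm high). Origin: on the bench under the bar's middle; x points across the bar, away from the robot; z up
- rail_mid (a point): middle of the rail bar, on its axis, 165 mm above the bench; axes as rail
- pointer: pointed upright marking where the rack must finally hang: a dark steel rod with a cone on top, 105 mm high, on a 30 mm foot, fixed in the drip tray 62 mm beyond the rail's axis (rail's +x side), 70 to 125 mm from the rail's middle, on either half. Origin: centre of its foot's underside, axes parallel to the rail's
- loadplate: U-shaped loading plate marking where the rack must be hooked on: dark steel, 70 mm wide along the rail, two prongs 93 mm high with a gap between; fixed in the drip tray 62 mm beyond the rail's axis, on the half without the pointer, 70 to 125 mm from the rail's middle. Origin: centre of its foot's underside, axes parallel to the rail's
- plainrack: bystander: the same steel slide rack without hook or grip block, 50 x 90 x 40 mm, loose on the bench. Origin: centre of underside
- dishes: bystander: stack of three clear round dishes, 90 mm across, 39 mm high, loose. Origin: centre of underside
- reagent: bystander: closed amber bottle, 64 mm across, 130 mm high, loose. Origin: centre of underside
- beaker: bystander: open glass beaker, 72 mm across, 90 mm high, loose. Origin: centre of underside
Things that resemble listed ones, but are neither listed nor needed, are in the scene too. Leave any blue or red look-alike of the carrier alone.

How it is judged:
On the way:
1. the hooked rack hangs on the rail, its weight at least partly on the bar, its middle within 35 mm of the loading plate's middle along the rail (x of carrier_seat in the frame of rail_mid between -0.006 and 0.006 m and z of carrier_seat in the frame of rail_mid between -0.006 and 0.006 m and angle between carrier's own z axis and vertical below 0.14 rad and angle between the y axis of carrier and the y axis of rail, either way round below 0.12 rad and contact force between carrier and rail above 0.4 N and y of carrier_seat in the frame of loadplate between -0.035 and 0.035 m), for 0.2 s.
At the end, for the whole second after the job is handed in: The hooked rack hangs on the rail, seated under the hook's roof within 6 mm, upright within 0.14 rad and square to the rail within 0.12 rad, its middle within 8 mm of the pointer along the rail, at rest (x of carrier_seat in the frame of rail_mid between -0.006 and 0.006 m and z of carrier_seat in the frame of rail_mid between -0.006 and 0.006 m and angle between carrier's own z axis and vertical below 0.14 rad and angle between the y axis of carrier and the y axis of rail, either way round below 0.12 rad and contact force between carrier and rail above 0.4 N and y of carrier_seat in the frame of pointer between -0.008 and 0.008 m and linear speed of carrier below 0.02 m/s and angular speed of carrier below 0.25 rad/s); the robot touches nothing.
It fails at once if the hook is put over or lifted off the rail more than 50 mm from the loading plate's middle (hook seat 12 to 60 mm above the bar's axis and within 30 mm of it sideways) (x of carrier_seat in the frame of rail_mid between -0.03 and 0.03 m and y of carrier_seat in the frame of rail_mid between -0.2 and 0.2 m and z of carrier_seat in the frame of rail_mid between 0.012 and 0.06 m and (y of carrier_seat in the frame of loadplate above 0.05 m or y of carrier_seat in the frame of loadplate below -0.05 m)).
It fails at once if the hooked rack is tipped by more than 0.6 rad (angle between carrier's own z axis and vertical above 0.6 rad).
It fails at once if the plain rack, dishes, bottle or beaker is moved by more than 20 mm (distance of any of plainrack, dishes, reagent, beaker from where it was at the start of the episode above 0.02 m).
It also fails if it takes over 61 s, if anything falls off the work surface, if the arm or the gripper's body presses on something with over 40 N, if the wrist force passes 120 N, or if a joint passes its speed limit or range.

### The arm

A 6-joint arm with a two-finger parallel gripper is mounted at the origin on the work surface. World frame = base frame: x ahead of the robot, y to its left, z up, the work surface at z = 0. Lengths are in m, angles in rad, forces in N, time in s.
With the tool pointing down it reaches from about 0.375 to 0.9 m from the base axis. Payload 3.1 kg.
Tool frame: the origin (TCP) lies on the centre line of the jaws, within the pads' length; the fingertips stand 19 mm ahead of it and the grasp point (between the pads) is the TCP; z points along the fingers, y is the line along which they close (so a half turn about z gives the same grasp; the last joint's range is limited). The gripper opens to 85 mm and grips with 20 to 120 N. Pads are 22 mm wide; open, the fingers measure 114 mm over their backs; the gripper's body (76 mm by 85 mm) begins 54 mm behind the grasp point. The pads swing forward as they close: fully open they stand 13 mm farther back than shut.
Start: joints at [-1.292, 0.527, 1.433, -0, 1.181, -0.178], TCP at [0.276, -0.561, 0.25] pointing down, gripper open.
Joint ranges: [-3.08, 3.08], [-0.75, 2.2], [0.22, 2.44], [-1.43, 4.57], [0, 2.65], [-2.85, 2.85]. Speed limits (rad/s): [2.79, 2.79, 3.14, 3.14, 3.14, 3.14].

### API

Orientations are given as a unit quaternion [x, y, z, w].
In Python, from station import manip, cams, sign_off gives the robot as it stands.
- The arm moves only by the tool carry_out, never from a script. Its argument "targets" is a list that holds one entry, the list of rows, each a list of 7 numbers: the shift along the tool's x, y, z in cm, then the turn, a rotation vector about the tool's x, y, z in degrees, then the finger opening in cm, from 0 to 8.54. A call has 1 to 12 rows; each row is the pose to reach, as a shift and turn from the pose commanded when the call began, along the tool's axes at that moment; what a row does not reach only later rows make up. A row lasts 1/12 s, in which the tool goes at most 41.7 mm and 7.16 degrees, less where a joint would pass 70% of its speed; a pose out of reach is approached as far as the arm can. A call with a gripper value outside its range is refused whole. The fingers move at their own pace and stop on an object; "force" is the grip in N (left out, the last holds). Time passes only in rows, so rows that repeat a pose let the fingers close. It gives the time, the measured TCP pose, the force, the opening and the grip force at its end, in the units of the state.
- manip.sense(): the state, without advancing time (a new reading comes with each control period).
- cams.snapshot(name): name is "scene" or "side" or "wrist"; returns the picture (480x640x3 uint8, red, green, blue); there is no depth.
- cams.camera_info(name): a dict with "K" (3x3 intrinsics, pixels), "T" (4x4, takes a point from camera to world coordinates). Camera axes: x right, y down, z forward; pixel columns grow to the right and rows downward; lengths in m; the calibration is good to about 2 mm. A picture is of the moment at which its call begins: read the wrist's pose just before it. camera_info takes no time and is no camera call; for the wrist camera it gives the pose at the moment of the call.
- sign_off(): hands the job in; it is judged then, once.
The state is a dict: "t": time; "q": joint angles; "qd": joint speeds; "tau": joint torques, N m; "tcp_pos": TCP position; "tool_rot": TCP orientation; "force": force on the tool from outside, world axes, zero at the start; "ft_torque": the same for the moment, N m; "finger_gap": opening from 0.0 (shut) to 1.0 (fully open); "gripper_force": force on a finger pad.
Only numpy, scipy, OpenCV 4.12 (cv2) and the standard library are available. Lean on these libraries where they do the work, as an engineer would, in place of code of your own. Each camera call takes 0.05 s, during which the arm holds its last target. There are 200 camera calls.

## Working session

There is one attempt and no reset: what is moved stays moved. The work goes in short steps, Python scripts to look and compute and a tool call to move; the robot and the scene stay as the last step left them, time stands still between calls to the robot, and variables do not carry over. Pictures are saved under pics/ and viewed, at most 10 in all, crops included, and the job is handed in when it is done.

Besides the shell and the picture viewer there is one more tool, called after "Emit:" as name(argument=value, ...) on one line, values as JSON. carry_out: Moves the arm, as the interface text tells. Its arguments: {"type":"object","properties":{"targets":{"type":"array"},"force":{"type":"number"}},"required":["targets"]}

```bash
mkdir -p pics
cat > h.py <<'E'
import numpy as np, cv2
from station import manip, cams, sign_off
def snap(n,f=None):
    im=cams.snapshot(n)
    if f: cv2.imwrite('pics/'+f,im[:,:,::-1])
    return im
def ray(n,u,v):
    c=cams.camera_info(n);K=np.array(c['K']);T=np.array(c['T'])
    d=T[:3,:3]@np.linalg.solve(K,[u,v,1.]);return T[:3,3],d/np.linalg.norm(d)
def onz(n,u,v,z):
    o,d=ray(n,u,v);return o+d*(z-o[2])/d[2]
def tri(*nuv):
    A=0;b=0;R=[ray(*x) for x in nuv]
    for o,d in R:
        P=np.eye(3)-np.outer(d,d);A=A+P;b=b+P@o
    p=np.linalg.solve(A,b);return p,[np.linalg.norm((np.eye(3)-np.outer(d,d))@(p-o)) for o,d in R]
def proj(n,p):
    c=cams.camera_info(n);q=np.linalg.inv(np.array(c['T']))@np.r_[p,1];q=np.array(c['K'])@q[:3];return q[:2]/q[2]
E
python3 - <<'E'
from h import *
for n in ('scene','side'): 
    snap(n,n+'0.png'); print(n,np.round(cams.camera_info(n)['T'],3).tolist())
print(manip.sense())
E
```

```text
scene [[-0.655, 0.392, -0.646, 1.375], [0.755, 0.361, -0.547, 0.79], [0.019, -0.846, -0.533, 0.846], [0.0, 0.0, 0.0, 1.0]]
side [[-0.995, -0.058, 0.077, 0.412], [-0.096, 0.508, -0.856, 1.073], [0.01, -0.859, -0.511, 0.739], [0.0, 0.0, 0.0, 1.0]]
{'t': 0.1, 'q': array([-1.29251985e+00,  5.28355418e-01,  1.43380050e+00, -9.44684547e-06,
        1.18142283e+00, -1.78475423e-01]), 'qd': array([-0.00095819, -0.00104799, -0.00315843, -0.00117367, -0.00018875,
       -0.00219938]), 'tau': array([-5.01298873e-04, -4.43306851e+01, -1.78585571e+01, -2.36435808e-04,
        3.91447407e-03,  4.99557345e-06]), 'tcp_pos': array([ 0.27551031, -0.56030068,  0.249434  ]), 'tool_rot': array([ 9.74034470e-01,  2.26397580e-01, -5.38957045e-05, -9.91594155e-04]), 'force': array([ 0.46776842,  0.54534941, -0.04486463]), 'ft_torque': array([ 0.01070539, -0.02699729, -0.00437461]), 'gripper_force': 0.0, 'finger_gap': 1.0034095706976183}
```

View pics/scene0.png

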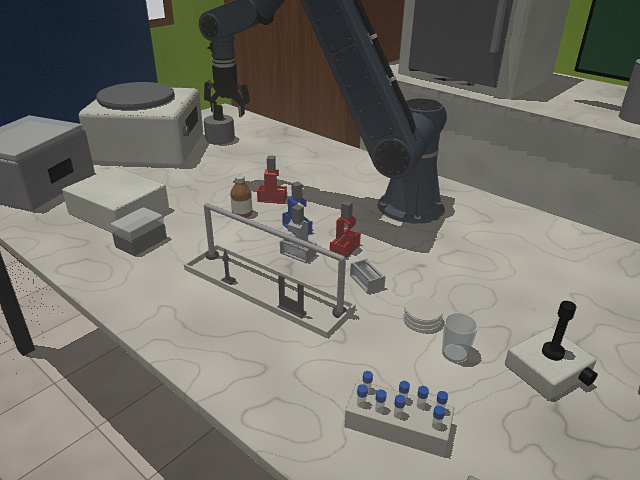

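View pics/side0.png

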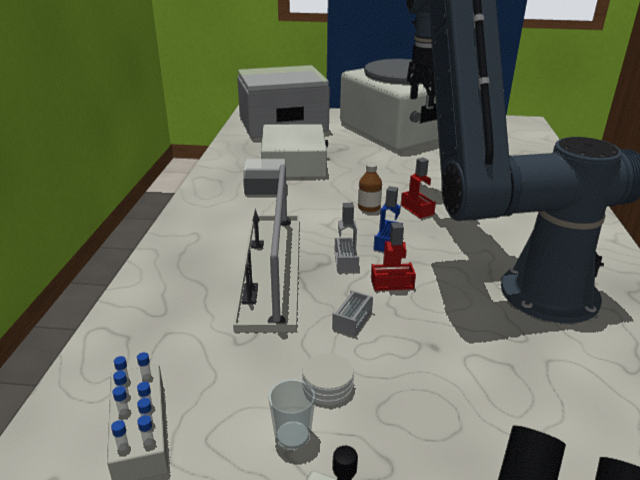

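Candidates for the carrier, by scene/side pixel:
- grey steel hooked rack: (297,235)/(347,235)
- blue look-alike: (296,210)/(388,220)
- red look-alikes: (271,182)/(417,190) and (346,232)/(394,262)
- plain rack without a hook: (367,275)/(352,313)

I choose the grey one with the hook and check it in a close crop. The pointer is at scene (227,268), and the U-plate is at scene (291,295).

Run:
```python
import cv2,numpy as np
a=cv2.imread('pics/scene0.png');b=cv2.imread('pics/side0.png')
A=cv2.resize(a[190:340,180:380],(800,600),interpolation=cv2.INTER_CUBIC)
B=cv2.resize(b[150:350,220:420],(600,600),interpolation=cv2.INTER_CUBIC)
cv2.imwrite('pics/cA.png',A);cv2.imwrite('pics/cB.png',B)
```

```text
(no output)
```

View pics/cA.png

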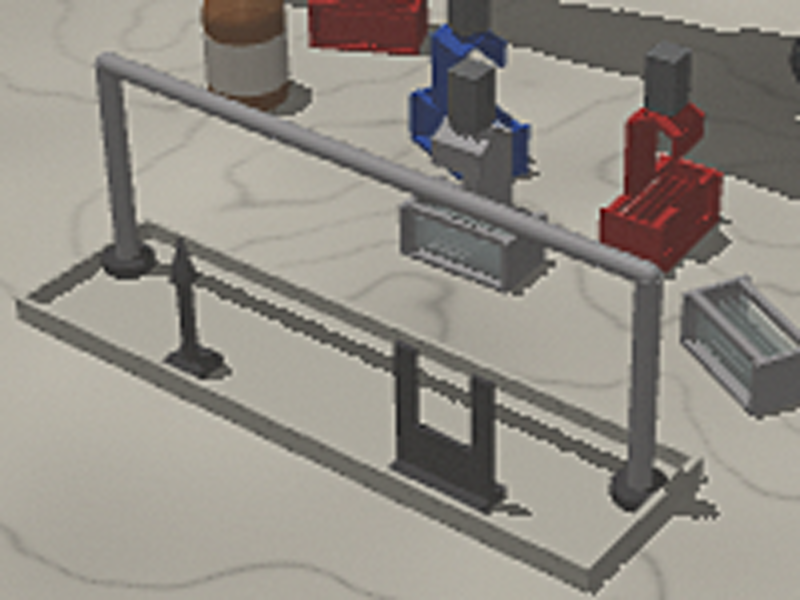

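View pics/cB.png

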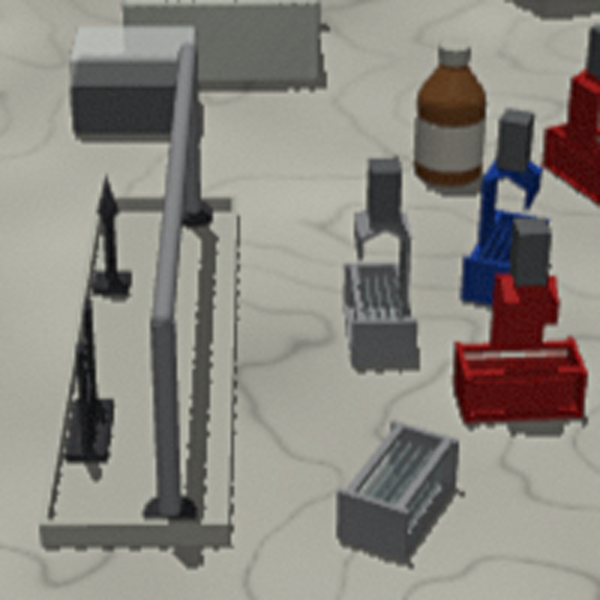

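The crops confirm it: the grey hooked rack has its block top at crop A (470,69) and crop B (384,165). The pointer tip is at A (181,240) / B (107,178), the U-plate prong tops at A (405,345) and (483,378), and the rail ends at A (104,62) and (657,272).

Run:
```python
from h import *
A=lambda u,v:('scene',180+u/4-.4,190+v/4-.4)
B=lambda u,v:('side',220+u/3-.3,150+v/3-.3)
r=lambda x:np.round(x,4).tolist()
L=onz(*A(104,62),.165);R=onz(*A(657,272),.165)
print('rail scene',r(L),r(R),np.linalg.norm(L-R))
L2=onz(*B(188,48),.165);R2=onz(*B(163,322),.165)
print('rail side',r(L2),r(R2),np.linalg.norm(L2-R2))
Lt,e1=tri(A(104,62),B(188,48));Rt,e2=tri(A(657,272),B(163,322));print('tri',r(Lt),r(Rt),e1[0],e2[0])
print('pointer tip',[r(x) for x in tri(A(181,240),B(107,178))], r(onz(*A(181,240),.105)),r(onz(*B(107,178),.105)),'foot',r(onz(*A(196,362),.003)))
P=[onz(*A(*p),.093) for p in((405,345),(483,378))];print('prongs',[r(p) for p in P],r(sum(P)/2))
P=[onz(*A(*p),.00) for p in((395,470),(490,510))];print('foot',[r(p) for p in P],r(sum(P)/2))
c=[onz(*A(*p),0) for p in((403,255),(517,292),(550,262))]
print('rack A',[r(x) for x in c],np.linalg.norm(c[0]-c[1]),np.linalg.norm(c[1]-c[2]),'ctr',r((c[0]+c[2])/2), 'yaw',np.degrees(np.arctan2(-(c[1]-c[0])[0],(c[1]-c[0])[1])))
d=[onz(*B(*p),0) for p in((355,370),(418,370))];print('rack B',[r(x) for x in d],np.linalg.norm(d[0]-d[1]),'yaw',np.degrees(np.arctan2((d[0]-d[1])[1],(d[0]-d[1])[0])))
print('block top',[r(x) for x in tri(A(470,69),B(384,165))],r(onz(*A(470,69),.152)),r(onz(*B(384,165),.152)))
u=(R-L)[:2]/np.linalg.norm((R-L)[:2]);print('rail yaw',np.degrees(np.arctan2(-u[0],u[1])))
```

```text
rail scene [0.6299, -0.2442, 0.165] [0.5755, 0.1761, 0.165] 0.42380468702781554
rail side [0.6312, -0.2527, 0.165] [0.5807, 0.1759, 0.165] 0.4314763253534981
tri [0.6302, -0.244, 0.167] [0.5798, 0.1795, 0.168] 0.001624468389432607 0.0005839657452170086
pointer tip [[0.6773, -0.1194, 0.1064], [0.0016, 0.0016]] [0.6777, -0.1186, 0.105] [0.6781, -0.1253, 0.105] foot [0.6694, -0.1256, 0.003]
prongs [[0.6511, 0.0499, 0.093], [0.6438, 0.1058, 0.093]] [0.6475, 0.0778, 0.093]
foot [[0.658, 0.0451, 0.0], [0.6464, 0.1135, 0.0]] [0.6522, 0.0793, 0.0]
rack A [[0.4862, -0.1181, 0.0], [0.4659, -0.0282, 0.0], [0.4228, -0.036, 0.0]] 0.09214328361100911 0.04376489831852931 ctr [0.4545, -0.0771, 0.0] yaw 12.719937542377824
rack B [[0.4706, -0.0302, 0.0], [0.4223, -0.0356, 0.0]] 0.04865047380940751 yaw 6.394943330410221
block top [[0.4565, -0.0802, 0.1519], [0.0006, 0.0006]] [0.4573, -0.0793, 0.152] [0.4564, -0.0813, 0.152]
rail yaw 7.375354678959006
```

```bash
cat >> h.py <<'E'
from scipy.spatial.transform import Rotation as Ro
def plan(p,yaw):
    s=manip.sense();R=Ro.from_quat(s['tool_rot']);d=R.inv().apply(np.array(p)-s['tcp_pos'])*100
    y=np.radians(yaw);G=Ro.from_matrix(np.array([[np.cos(y),np.sin(y),0],[np.sin(y),-np.cos(y),0],[0,0,-1.]]))
    print('t',s['t'],'tcp',np.round(s['tcp_pos'],4),'shift cm',np.round(d,2),'turn',np.round((R.inv()*G).as_rotvec(degrees=True),2))
E
python3 - <<'E'
from h import *
plan([.44,-.08,.30],10)
A=lambda u,v:('scene',180+u/4-.4,190+v/4-.4)
B=lambda u,v:('side',220+u/3-.3,150+v/3-.3)
print('blue',onz(*B(516,117),.152),'red',onz(*A(668,50),.152),onz(*B(531,228),.152))
T=np.array(cams.camera_info('wrist')['T']);s=manip.sense();print((Ro.from_quat(s['tool_rot']).as_matrix().T@(T[:3,3]-s['tcp_pos'])).round(3),(Ro.from_quat(s['tool_rot']).as_matrix().T@T[:3,:3]).round(3).tolist(),cams.camera_info('wrist')['K'])
E
```

```text
t 0.1 tcp [ 0.2755 -0.5603  0.2494] shift cm [ 35.95 -35.86  -4.97] turn [-0.11 -0.   16.17]
blue [ 0.35676815 -0.17731219  0.152     ] red [0.34651977 0.00067972 0.152     ] [0.34809352 0.0040643  0.152     ]
[ 0.071 -0.001 -0.123] [[0.0, -0.959, -0.282], [1.0, 0.0, 0.0], [-0.0, -0.282, 0.959]] [[409.11880525   0.         314.72636129]
 [  0.         409.11880525 239.30913752]
 [  0.           0.           1.        ]]
```

Emit:
carry_out(targets=[[[1,-1,-1,0,0,1,8.5],[3,-3,-2,0,0,3,8.5],[5.7,-5.7,-3,0,0,5,8.5],[8.5,-8.5,-4,0,0,7,8.5],[11.3,-11.3,-5,0,0,9,8.5],[14.1,-14.1,-6,0,0,11,8.5],[16.9,-16.9,-7,0,0,13,8.5],[19.7,-19.7,-7,0,0,15,8.5],[22.5,-22.5,-7,0,0,16,8.5],[25.3,-25.3,-7,0,0,16,8.5],[28.1,-28.1,-7,0,0,16,8.5],[30.9,-30.9,-7,0,0,16,8.5]]])

```text
t: 1.1
tcp_pos: [0.4166, -0.1452, 0.3202]
tool_rot: [0.996, 0.088, -0.0, -0.0]
force: [0.3, -0.7, 0.8]
finger_gap: 0.993
gripper_force: 0.0
```

```bash
python3 -c "
from h import *
plan([.44,-.08,.32],10)"
```

```text
t 1.1 tcp [ 0.4166 -0.1452  0.3202] shift cm [ 3.45 -6.01  0.02] turn [-0.02  0.01  0.14]
```

Emit:
carry_out(targets=[[[1.5,-2.5,0,0,0,0,8.5],[2.7,-4.5,0,0,0,0,8.5],[3.5,-6,0,0,0,0,8.5],[3.5,-6,0,0,0,0,8.5],[3.5,-6,0,0,0,0,8.5],[3.5,-6,0,0,0,0,8.5]]])

```text
t: 1.6
tcp_pos: [0.4403, -0.0825, 0.3201]
tool_rot: [0.996, 0.089, -0.0, 0.0]
force: [-0.0, -0.2, -0.1]
finger_gap: 0.992
gripper_force: 0.0
```

```bash
python3 -c "
from h import *
snap('wrist','w1.png');plan([.44,-.08,.32],10)"
```

```text
t 1.65 tcp [ 0.4403 -0.0828  0.3201] shift cm [ 0.02 -0.28  0.01] turn [0.01 0.03 0.13]
```

View pics/w1.png

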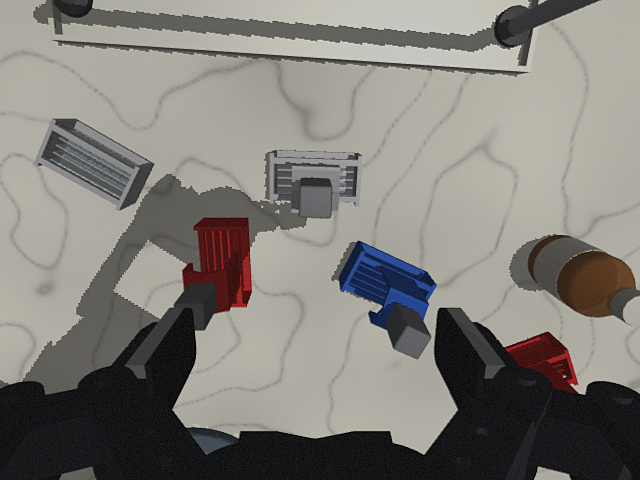

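The wrist view shows the grey carrier, with its block top near (316,200) and the rack's rim edge from (268,153) to (360,155). It is nearly square to the tool. I enlarge it for exact corners.

```bash
python3 -c "
import cv2
a=cv2.imread('pics/w1.png')[140:230,255:375]
cv2.imwrite('pics/w1c.png',cv2.resize(a,(720,540),interpolation=cv2.INTER_CUBIC))"
```

```text
(no output)
```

View pics/w1c.png

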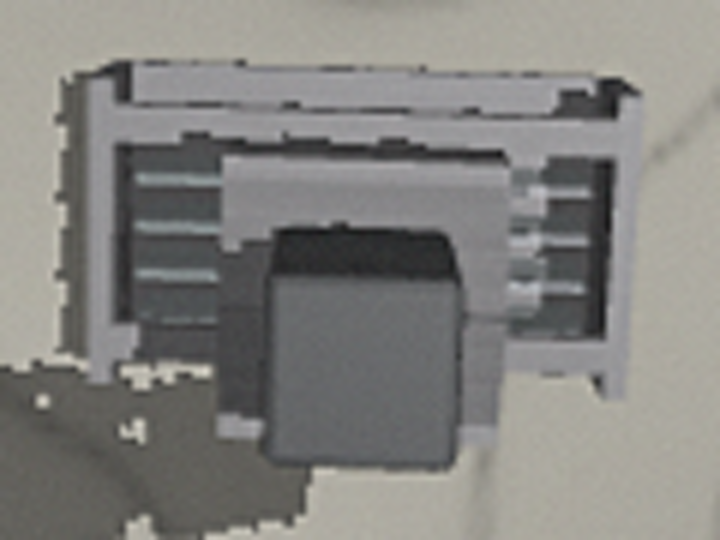

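Run:
```python
from h import *
W=lambda u,v:('wrist',255+u/6-.4,140+v/6-.4)
c=[onz(*W(*p),.152) for p in((267,277),(462,278),(456,470),(265,464))];print('block',np.round(c,4).tolist(),np.mean(c,0).round(4))
for p,q,z in(((115,103),(615,122),.04),((135,178),(590,192),.036),((267,277),(462,278),.152),((265,464),(456,470),.152)):
    d=onz(*W(*p),z)-onz(*W(*q),z);print(np.degrees(np.arctan2(-d[0],d[1])).round(2),np.linalg.norm(d).round(4))
c=[onz(*W(*p),.04) for p in((85,85),(645,95))];print(np.round(c,4))
d=onz('wrist',53,41,.018)-onz('wrist',527,72,.018);print('tray yaw',np.degrees(np.arctan2(-d[0],d[1])))
```

```text
block [[0.4623, -0.0666, 0.152], [0.4663, -0.0895, 0.152], [0.4431, -0.0932, 0.152], [0.4397, -0.0702, 0.152]] [ 0.4528 -0.0799  0.152 ]
8.0 0.0809
8.39 0.075
9.85 0.0232
8.29 0.0233
[[ 0.4696 -0.0315  0.04  ]
 [ 0.484  -0.1207  0.04  ]]
tray yaw 6.695198803409314
```

```bash
python3 -c "
from h import *
plan([.454,-.08,.132],8.3)"
```

```text
t 1.65 tcp [ 0.4403 -0.0828  0.3201] shift cm [ 1.4  -0.04 18.81] turn [0.01 0.03 1.83]
```

Emit:
carry_out(targets=[[[0.7,0,2,0,0,1,8.5],[1.4,0,5,0,0,1.8,8.5],[1.4,0,8,0,0,1.8,8.5],[1.4,0,10,0,0,1.8,8.5],[1.4,0,11,0,0,1.8,8.5],[1.4,0,11,0,0,1.8,8.5],[1.4,0,11,0,0,1.8,8.5]]])

```text
t: 2.23
tcp_pos: [0.4541, -0.0805, 0.21]
tool_rot: [0.997, 0.072, -0.001, -0.0]
force: [-0.5, 0.1, 0.5]
finger_gap: 0.995
gripper_force: 0.0
```

```bash
python3 -c "
from h import *
plan([.454,-.08,.132],8.3)"
```

```text
t 2.2333 tcp [ 0.4541 -0.0805  0.21  ] shift cm [ 0.01 -0.05  7.8 ] turn [-0.03  0.07 -0.03]
```

Emit:
carry_out(targets=[[[0,0,2,0,0,0,8.5],[0,0,4,0,0,0,8.5],[0,0,6,0,0,0,8.5],[0,0,7,0,0,0,8.5],[0,0,7.5,0,0,0,8.5],[0,0,7.5,0,0,0,8.5],[0,0,7.5,0,0,0,8.5],[0,0,7.5,0,0,0,5],[0,0,7.5,0,0,0,4],[0,0,7.5,0,0,0,3.4],[0,0,7.5,0,0,0,3.2],[0,0,7.5,0,0,0,3]]], force=40)

```text
t: 3.23
tcp_pos: [0.4545, -0.0796, 0.1356]
tool_rot: [0.997, 0.073, 0.0, 0.0]
force: [-0.5, 0.4, -0.5]
finger_gap: 0.354
gripper_force: 0.0
```

Emit:
carry_out(targets=[[[0,0,0,0,0,0,2.4],[0,0,0,0,0,0,2],[0,0,0,0,0,0,1.5],[0,0,0,0,0,0,1.5],[0,0,0,0,0,0,1.5],[0,0,0,0,0,0,1.5],[0,0,0,0,0,0,1.5]]], force=40)

```text
t: 3.82
tcp_pos: [0.4547, -0.0799, 0.1356]
tool_rot: [0.997, 0.073, 0.0, 0.0]
force: [-1.0, -3.2, 5.4]
finger_gap: 0.275
gripper_force: 41.0
```

Emit:
carry_out(targets=[[[0,0,-0.5,0,0,0,1.5],[0,0,-1.5,0,0,0,1.5],[0,0,-3,0,0,0,1.5],[0,0,-5,0,0,0,1.5],[0,0,-7,0,0,0,1.5],[0,0,-9,0,0,0,1.5],[0,0,-10,0,0,0,1.5],[0,0,-10.5,0,0,0,1.5],[0,0,-10.5,0,0,0,1.5],[0,0,-10.5,0,0,0,1.5],[0,0,-10.5,0,0,0,1.5]]])

```text
t: 4.73
tcp_pos: [0.4534, -0.079, 0.2392]
tool_rot: [0.997, 0.073, -0.001, -0.001]
force: [1.0, -0.2, -3.8]
finger_gap: 0.278
gripper_force: 40.0
```

```bash
python3 -c "
from h import *
plan([.531,.063,.24],7)"
```

```text
t 4.7333 tcp [ 0.4534 -0.079   0.2392] shift cm [  9.75 -12.92  -0.09] turn [-0.11  0.15  1.37]
```

Emit:
carry_out(targets=[[[0.7,-1,0,0,0,0.3,1.5],[2,-2.6,0,0,0,0.6,1.5],[3.5,-4.6,0,0,0,1,1.5],[5,-6.6,0,0,0,1.4,1.5],[6.5,-8.6,0,0,0,1.4,1.5],[8,-10.6,0,0,0,1.4,1.5],[9,-12,0,0,0,1.4,1.5],[9.5,-12.7,0,0,0,1.4,1.5],[9.7,-12.9,0,0,0,1.4,1.5],[9.7,-12.9,0,0,0,1.4,1.5],[9.7,-12.9,0,0,0,1.4,1.5]]])

```text
t: 5.65
tcp_pos: [0.5308, 0.0615, 0.2397]
tool_rot: [0.998, 0.061, -0.001, 0.0]
force: [0.1, -1.2, -3.8]
finger_gap: 0.279
gripper_force: 40.1
```

```bash
python3 -c "
from h import *
w=snap('wrist','w2.png');s=snap('side','s2.png');c=snap('scene','c2.png')
np.save('wT.npy',cams.camera_info('wrist')['T'])
p=np.hstack([cv2.resize(w,(400,300)),np.zeros((300,400,3),np.uint8)])
q=np.hstack([cv2.resize(s[150:300,220:420],(400,300)),cv2.resize(c[180:330,180:380],(400,300))])
cv2.imwrite('pics/m2.png',np.vstack([np.hstack([cv2.resize(w,(800,600))])])[:,:,::-1]);cv2.imwrite('pics/q2.png',cv2.resize(q,(800,300))[:,:,::-1])
plan([.531,.063,.24],7)"
```

```text
t 5.8 tcp [0.531  0.0613 0.2402] shift cm [ 0.02 -0.17  0.02] turn [ 0.01  0.05 -0.1 ]
```

View pics/m2.png

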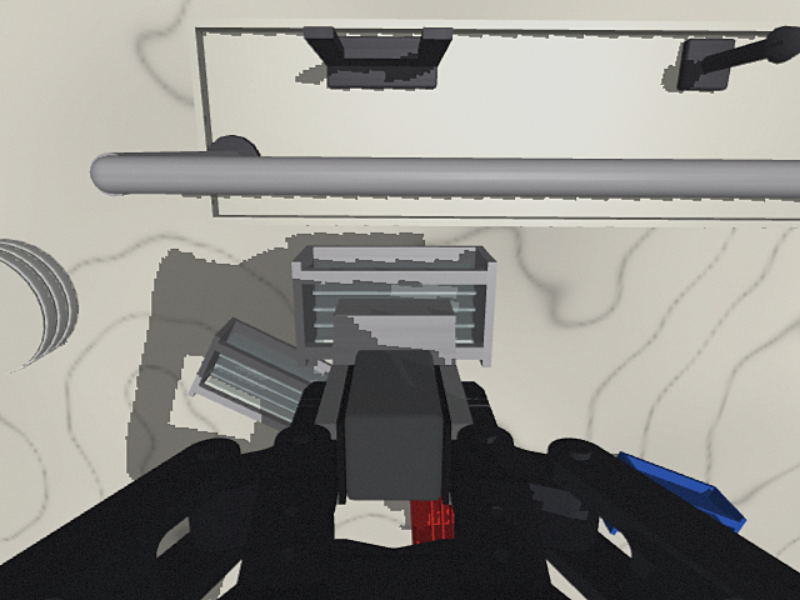

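View pics/q2.png

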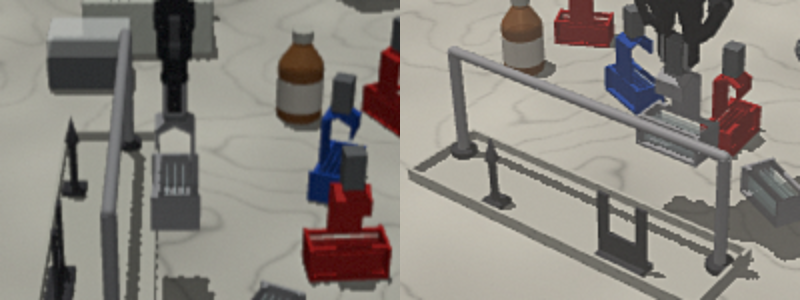

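The wrist view (800-px scale) shows the carrier held level. The bar axis runs from (150,174) to (750,178), with its left end at u≈92. The U-plate foot spans u 328–438 with prong tops u 305–453, and the pointer foot spans (682–735, 40–90).

Run:
```python
from h import *
s=.8
W=lambda u,v,z:onz('wrist',u*s,v*s,z)
r=lambda x:np.round(x,4).tolist()
a,b=W(150,174.5,.165),W(750,178,.165);d=a-b;yaw=np.arctan2(-d[0],d[1]);print('rail',r(a),r(b),np.degrees(yaw))
ex=np.array([np.cos(yaw),np.sin(yaw),0]);ey=np.array([-np.sin(yaw),np.cos(yaw),0])
end=W(92,174,.165);print('left end',r(end))
def rel(p):return r([(p-a)@ex,(p-end)@ey+.21])
print('plate tops',rel(W(305,30,.093)),rel(W(453,30,.093)),'foot top near edge',rel(W(328,87,.0)),rel(W(438,87,.0)))
print('ptr foot',rel(W(682,90,.0)),rel(W(730,90,0)),'tip',rel(W(785,44,.105)))
im=cv2.imread('pics/w2.png')
for u in (100,200,400,560): # bar edges by gradient in col
    g=np.abs(np.diff(cv2.GaussianBlur(cv2.cvtColor(im,6),(1,3),0)[110:175,u].astype(int)));print(u,[(110+i,g[i]) for i in np.where(g>15)[0]])
t=manip.sense()['tcp_pos'];print('tcp rel',rel(t),'rack corners z.147-ish',rel(W(293,265,.145)),rel(W(495,265,.145)))
```

```text
rail [0.5803, 0.1605, 0.165] [0.6063, -0.0643, 0.165] 6.591282807846053
left end [0.5779, 0.1821, 0.165]
plate tops [0.0638, 0.139] [0.0642, 0.0684] foot top near edge [0.0485, 0.1399] [0.0489, 0.0673]
ptr foot [0.048, -0.0939] [0.0482, -0.1256] tip [0.0569, -0.0828]
100 [(np.int64(120), np.int64(35)), (np.int64(121), np.int64(66)), (np.int64(122), np.int64(23)), (np.int64(124), np.int64(18)), (np.int64(125), np.int64(16)), (np.int64(154), np.int64(35)), (np.int64(155), np.int64(63)), (np.int64(156), np.int64(21))]
200 [(np.int64(111), np.int64(18)), (np.int64(112), np.int64(63)), (np.int64(113), np.int64(69)), (np.int64(115), np.int64(21)), (np.int64(125), np.int64(18)), (np.int64(156), np.int64(38)), (np.int64(157), np.int64(47)), (np.int64(158), np.int64(16)), (np.int64(170), np.int64(28)), (np.int64(171), np.int64(49)), (np.int64(173), np.int64(53))]
400 [(np.int64(124), np.int64(20)), (np.int64(125), np.int64(53)), (np.int64(126), np.int64(37)), (np.int64(157), np.int64(45)), (np.int64(158), np.int64(55)), (np.int64(159), np.int64(19)), (np.int64(171), np.int64(30)), (np.int64(172), np.int64(59))]
560 [(np.int64(125), np.int64(19)), (np.int64(126), np.int64(49)), (np.int64(127), np.int64(33)), (np.int64(159), np.int64(37)), (np.int64(160), np.int64(56)), (np.int64(161), np.int64(20)), (np.int64(172), np.int64(29)), (np.int64(173), np.int64(56))]
tcp rel [-0.0604, 0.0953] rack corners z.147-ish [-0.0391, 0.14] [-0.0386, 0.052]
```

Emit:
carry_out(targets=[[[0.5,-0.4,0,0,0,0.2,1.5],[1,-0.8,0,0,0,0.4,1.5],[1.7,-0.8,0,0,0,0.4,1.5],[2.4,-0.8,0,0,0,0.4,1.5],[3.1,-0.8,0,0,0,0.4,1.5],[3.8,-0.8,0,0,0,0.4,1.5],[4.5,-0.8,0,0,0,0.4,1.5],[5.2,-0.8,0,0,0,0.4,1.5],[5.7,-0.8,0,0,0,0.4,1.5],[6,-0.8,0,0,0,0.4,1.5],[6,-0.8,0,0,0,0.4,1.5],[6,-0.8,0,0,0,0.4,1.5]]])

```text
t: 6.8
tcp_pos: [0.5899, 0.0774, 0.2401]
tool_rot: [0.998, 0.057, -0.0, -0.0]
force: [-0.1, 0.5, -3.4]
finger_gap: 0.272
gripper_force: 40.2
```

```bash
python3 -c "
from h import *
w=snap('wrist','w3.png');s=snap('side','s3.png')
q=np.hstack([cv2.resize(s[170:290,230:350],(500,500),interpolation=2),cv2.resize(w[:300,250:],(300,231))[:, :] if 0 else np.zeros((500,1,3),np.uint8)])
cv2.imwrite('pics/q3.png',q[:,:,::-1])
plan([.591,.077,.2],6.6)"
```

```text
t 6.9 tcp [0.5896 0.0774 0.2402] shift cm [0.14 0.06 4.02] turn [-0.01  0.05 -0.02]
```

View pics/q3.png

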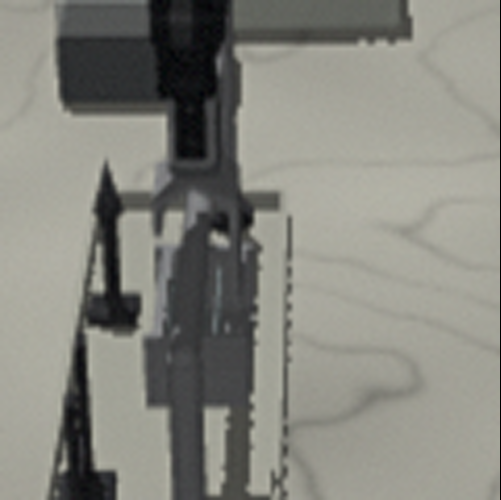

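The bar lies inside the hook's mouth, between lip and stem (crop u 160–240, bar ≈190). I lower it now.

Emit:
carry_out(targets=[[[0,0,0.5,0,0,0,1.5],[0,0,1,0,0,0,1.5],[0,0,1.5,0,0,0,1.5],[0,0,2,0,0,0,1.5],[0,0,2.4,0,0,0,1.5],[0,0,2.7,0,0,0,1.5],[0,0,3,0,0,0,1.5],[0,0,3.2,0,0,0,1.5],[0,0,3.3,0,0,0,1.5],[0,0,3.3,0,0,0,1.5]]])

```text
t: 7.73
tcp_pos: [0.5901, 0.0774, 0.2071]
tool_rot: [0.998, 0.057, -0.0, -0.0]
force: [0.8, 0.3, -3.6]
finger_gap: 0.278
gripper_force: 40.2
```

Emit:
carry_out(targets=[[[0,0,0.1,0,0,0,1.5],[0,0,0.2,0,0,0,1.5],[0,0,0.3,0,0,0,1.5],[0,0,0.3,0,0,0,1.5],[0,0,0.3,0,0,0,1.5]]])

```text
t: 8.15
tcp_pos: [0.5902, 0.0774, 0.2044]
tool_rot: [0.998, 0.057, 0.0, 0.0]
force: [0.2, 0.0, -3.7]
finger_gap: 0.278
gripper_force: 40.3
```

Emit:
carry_out(targets=[[[0,0,0.05,0,0,0,1.5],[0,0,0.1,0,0,0,1.5],[0,0,0.1,0,0,0,1.5],[0,0,0.1,0,0,0,1.5]]])

```text
t: 8.48
tcp_pos: [0.5906, 0.0774, 0.204]
tool_rot: [0.998, 0.057, 0.001, 0.0]
force: [-0.6, -1.0, 2.2]
finger_gap: 0.28
gripper_force: 40.7
```

Emit:
carry_out(targets=[[[0,0,0.05,0,0,0,1.5],[0,0,0.1,0,0,0,1.5],[0,0,0.1,0,0,0,1.5],[0,0,0.1,0,0,0,1.5]]])

```text
t: 8.82
tcp_pos: [0.591, 0.0774, 0.2037]
tool_rot: [0.998, 0.057, 0.001, 0.0]
force: [-1.0, 0.7, 5.8]
finger_gap: 0.276
gripper_force: 41.5
```

Emit:
carry_out(targets=[[[0,0,-0.1,0,0,0,1.5],[0,0.3,-0.1,0,0,0,1.5],[0,0.8,-0.1,0,0,0,1.5],[0,1.6,-0.1,0,0,0,1.5],[0,2.5,-0.1,0,0,0,1.5],[0,3.4,-0.1,0,0,0,1.5],[0,4.3,-0.1,0,0,0,1.5],[0,5.2,-0.1,0,0,0,1.5],[0,5.7,-0.1,0,0,0,1.5],[0,6,-0.1,0,0,0,1.5],[0,6,-0.1,0,0,0,1.5],[0,6,-0.1,0,0,0,1.5]]])

```text
t: 9.82
tcp_pos: [0.598, 0.0167, 0.2038]
tool_rot: [0.998, 0.057, 0.001, 0.001]
force: [4.2, -0.9, 2.2]
finger_gap: 0.274
gripper_force: 40.9
```

```bash
python3 -c "
from h import *
plan([.6,-.03,.2037],6.6)"
```

```text
t 9.8167 tcp [0.598  0.0167 0.2038] shift cm [-0.34  4.66  0.01] turn [ 0.1  -0.14 -0.05]
```

Emit:
carry_out(targets=[[[0.05,0,0,0,0,0,1.5],[0.1,0.3,0,0,0,0,1.5],[0.12,0.8,0,0,0,0,1.5],[0.14,1.6,0,0,0,0,1.5],[0.16,2.5,0,0,0,0,1.5],[0.18,3.4,0,0,0,0,1.5],[0.2,4.3,0,0,0,0,1.5],[0.22,5.2,0,0,0,0,1.5],[0.24,6,0,0,0,0,1.5],[0.25,6.7,0,0,0,0,1.5],[0.25,7,0,0,0,0,1.5],[0.25,7,0,0,0,0,1.5]]])

```text
t: 10.82
tcp_pos: [0.6064, -0.0502, 0.2035]
tool_rot: [0.998, 0.057, -0.001, -0.002]
force: [1.0, 4.1, 5.9]
finger_gap: 0.278
gripper_force: 41.4
```

```bash
python3 -c "
from h import *
w=snap('wrist','w4.png')
cv2.imwrite('pics/m4.png',cv2.resize(w,(800,600))[:,:,::-1])
plan([.6,-.1,.2037],6.6);print(manip.sense()['force'])"
```

```text
t 10.8667 tcp [ 0.6064 -0.0502  0.2035] shift cm [-1.21  4.87 -0.03] turn [-0.17  0.12 -0.04]
[1.85163123 4.88642153 5.44365174]
```

View pics/m4.png

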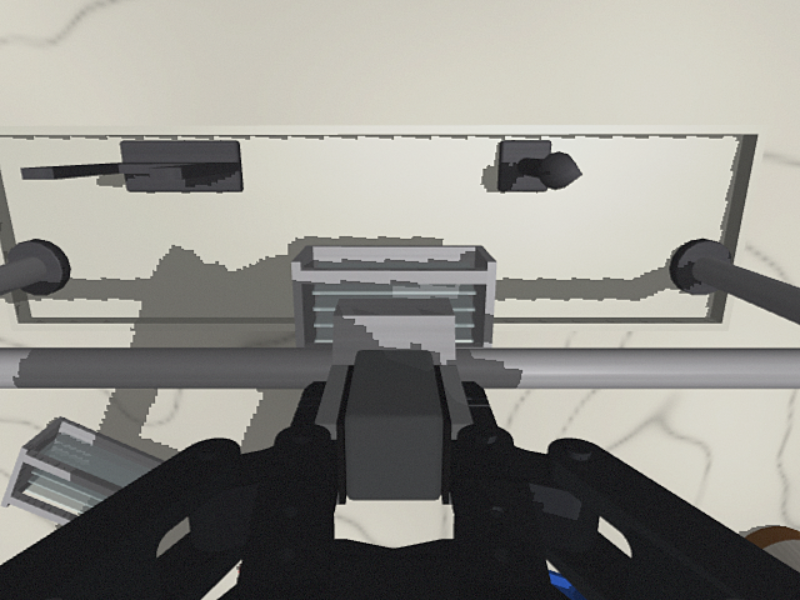

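The pointer foot spans (499–551, 140–191) and its tip is at (582,173). I compute its offset along the rail from the TCP.

Run:
```python
from h import *
t=manip.sense()['tcp_pos'];W=lambda u,v,z:onz('wrist',u*.8,v*.8,z)
for yaw in(6.6,7.2):
    y=np.radians(yaw);ex=np.array([np.cos(y),np.sin(y),0]);ey=np.array([-np.sin(y),np.cos(y),0])
    rel=lambda p:np.round([(p-t)@ex,(p-t)@ey],4).tolist()
    print(yaw,'foot',rel(W(525,191,.0)),rel(W(525,165,.003)),rel(W(500,191,0)),rel(W(551,191,0)),'tip',rel(W(581,172,.105)),'tip scene',rel(onz('scene',180+181/4-.4,190+240/4-.4,.105)),'plate',rel(W(182,165,.003)))
    print('rack ctr',rel((W(293,265,.108)+W(495,265,.108))/2))
a,b=W(100,367.5,.165),W(700,368,.165);d=a-b;print(np.degrees(np.arctan2(-d[0],d[1])))
```

```text
6.6 foot [0.0444, -0.0809] [0.0602, -0.079] [0.0444, -0.0653] [0.0444, -0.0972] tip [0.0606, -0.0776] tip scene [0.0629, -0.0761] plate [0.0603, 0.1309]
rack ctr [0.0213, 0.0009]
7.2 foot [0.0435, -0.0814] [0.0594, -0.0797] [0.0437, -0.0657] [0.0434, -0.0976] tip [0.0598, -0.0783] tip scene [0.0621, -0.0768] plate [0.0617, 0.1303]
rack ctr [0.0214, 0.0007]
6.6048708636167195
```

Emit:
carry_out(targets=[[[0.03,0.3,0,0,0,0,1.5],[0.06,0.8,0,0,0,0,1.5],[0.08,1.6,0,0,0,0,1.5],[0.1,2.5,0,0,0,0,1.5],[0.12,3.4,0,0,0,0,1.5],[0.14,4.3,0,0,0,0,1.5],[0.16,5.2,0,0,0,0,1.5],[0.18,6.1,0,0,0,0,1.5],[0.2,6.8,0,0,0,0,1.5],[0.2,7.4,0,0,0,0,1.5],[0.2,7.7,0,0,0,0,1.5],[0.2,7.7,0,0,0,0,1.5]]])

```text
t: 11.87
tcp_pos: [0.6154, -0.1247, 0.2035]
tool_rot: [0.998, 0.057, -0.003, -0.003]
force: [-2.2, 8.2, 9.5]
finger_gap: 0.276
gripper_force: 41.9
```

```bash
cat > chk.py <<'E'
from h import *
w=snap('wrist','w5.png');g=cv2.cvtColor(w,cv2.COLOR_RGB2GRAY)
m=(g[:190,150:560]<80).astype(np.uint8)
n,l,st,c=cv2.connectedComponentsWithStats(m)
for i in range(1,n):
    if st[i][4]>150: print(st[i]+[150,0,0,0,0],c[i]+[150,0])
s=manip.sense();print(s['t'],s['tcp_pos'],s['force'])
t=s['tcp_pos'];sc=onz('scene',180+181/4-.4,190+240/4-.4,.105);y=np.radians(6.7);print('tip scene along',(sc-t)@np.array([-np.sin(y),np.cos(y),0]))
E
python3 chk.py
```

```text
[487 107  16  83 507] [494.28599606 147.30966469]
[ 300  112   41   41 1282] [317.45319813 133.59984399]
11.9167 [ 0.61537549 -0.12472353  0.2035186 ] [-1.9508076   6.86179747  9.84388597]
tip scene along -0.0012158157230876985
```

Run:
```python
from h import *
g=cv2.cvtColor(cv2.imread('pics/w5.png'),cv2.COLOR_BGR2GRAY);t=manip.sense()['tcp_pos']
for v in range(110,156,4):
    u=np.where(g[v,290:350]<80)[0]+290
    if len(u):print(v,u.min(),u.max(),end=' | ')
print()
y=np.radians(6.7);ex=np.array([np.cos(y),np.sin(y),0]);ey=np.array([-np.sin(y),np.cos(y),0])
f=lambda u,v,z:np.round([(onz('wrist',u,v,z)-t)@ex,(onz('wrist',u,v,z)-t)@ey],4)
for z in(0,.006,.012):print(z,f(300,151,z),f(340.5,151,z),f(320.5,151,z))
print('expected pixel of pointer tip/foot if aligned', [proj('wrist',t+.0615*ex+np.array([0,0,z-t[2]])).round(1).tolist() for z in(0.,.006,.105)])
for v0,v1 in((112,120),(120,140)):
  r=g[v0:v1,300:341];print(v0,np.median(r,0).astype(int).tolist())
r=g[110:156,312:326];print(np.median(r,1).astype(int).tolist())
```

```text
114 300 339 | 118 300 339 | 122 300 339 | 126 300 339 | 130 300 339 | 134 300 339 | 138 300 339 | 142 300 339 | 146 300 339 | 150 301 339 | 
0 [0.0449 0.0137] [ 0.0449 -0.018 ] [ 0.0449 -0.0024]
0.006 [0.0454 0.0134] [ 0.0454 -0.0176] [ 0.0454 -0.0023]
0.012 [0.0459 0.0132] [ 0.0459 -0.0173] [ 0.0459 -0.0023]
expected pixel of pointer tip/foot if aligned [[317.5, 129.0], [317.5, 129.3], [317.4, 135.1]]
112 [55, 53, 73, 76, 76, 75, 77, 76, 76, 76, 77, 76, 77, 78, 76, 78, 79, 80, 79, 81, 82, 80, 81, 80, 81, 80, 82, 79, 82, 83, 82, 83, 82, 83, 82, 84, 83, 83, 80, 54, 114]
120 [69, 40, 45, 44, 45, 45, 43, 53, 44, 44, 49, 51, 54, 55, 59, 61, 63, 65, 64, 68, 67, 68, 67, 70, 67, 66, 67, 66, 64, 62, 61, 59, 58, 55, 71, 82, 83, 85, 75, 50, 147]
[244, 119, 52, 74, 82, 82, 80, 79, 80, 80, 82, 77, 50, 49, 51, 52, 54, 58, 60, 61, 64, 64, 68, 69, 69, 71, 74, 75, 75, 74, 73, 70, 66, 63, 62, 57, 54, 51, 45, 44, 41, 47, 110, 239, 222, 219]
```

Emit:
carry_out(targets=[[[-0.05,0.05,-0.05,0,0,0,1.5],[-0.1,0.1,-0.1,0,0,0,1.5],[-0.1,0.15,-0.1,0,0,0,1.5],[-0.1,0.2,-0.1,0,0,0,1.5],[-0.1,0.2,-0.1,0,0,0,1.5],[-0.1,0.2,-0.1,0,0,0,1.5]]])

```text
t: 12.42
tcp_pos: [0.6159, -0.1293, 0.2036]
tool_rot: [0.998, 0.057, -0.002, -0.001]
force: [-2.5, 3.9, 2.5]
finger_gap: 0.274
gripper_force: 40.9
```

```bash
python3 chk.py
```

```text
[479 108  16  82 486] [486.25925926 147.98765432]
[ 292  112   41   42 1325] [309.9909434 133.6445283]
12.4667 [ 0.61589508 -0.12940235  0.20353943] [-3.74810492  3.67769353  1.79654947]
tip scene along 0.003491666102166107
```

Aligned to within about 3 mm by both cameras. I release now: the force relaxes, the fingers open, then I retreat upwards.

Emit:
carry_out(targets=[[[-0.05,-0.1,0,0,0,0,1.5],[-0.1,-0.15,0,0,0,0,1.5],[-0.1,-0.15,0,0,0,0,1.5],[-0.1,-0.15,0,0,0,0,2.4],[-0.1,-0.15,0,0,0,0,2.7],[-0.1,-0.15,0,0,0,0,3.2],[-0.1,-0.15,0,0,0,0,4],[-0.1,-0.15,0,0,0,0,5],[-0.1,-0.15,0,0,0,0,6],[-0.1,-0.15,0,0,0,0,6],[-0.1,-0.15,0,0,0,0,6]]], force=20)

```text
t: 13.38
tcp_pos: [0.6165, -0.1284, 0.2044]
tool_rot: [0.998, 0.057, 0.0, 0.0]
force: [0.6, 0.2, 0.5]
finger_gap: 0.703
gripper_force: 0.0
```

Emit:
carry_out(targets=[[[0,0,-0.5,0,0,0,6],[0,0,-1.5,0,0,0,6],[0,0,-3,0,0,0,6],[0,0,-5,0,0,0,6],[0,0,-7,0,0,0,6],[0,0,-9,0,0,0,6],[0,0,-11,0,0,0,6],[0,0,-12,0,0,0,6],[0,0,-12,0,0,0,6],[0,0,-12,0,0,0,6],[0,0,-12,0,0,0,6],[0,0,-12,0,0,0,6]]])

```text
t: 14.38
tcp_pos: [0.6155, -0.1282, 0.3227]
tool_rot: [0.998, 0.057, -0.001, -0.001]
force: [0.6, -0.4, -0.6]
finger_gap: 0.701
gripper_force: 0.0
```

Run:
```python
from h import *
w=snap('wrist','w6.png');g=cv2.cvtColor(w,cv2.COLOR_RGB2GRAY)
m=((g>60)&(g<125)).astype(np.uint8)
for nm,mk in(('dark',(g<85)),('mid',(g>=85)&(g<130))):
    n,l,st,c=cv2.connectedComponentsWithStats(mk.astype(np.uint8))
    for i in range(1,n):
        if st[i][4]>250: print(nm,st[i],c[i].round(1))
s=manip.sense();t=s['tcp_pos'];print(s['t'],t,s['force'])
y=np.radians(6.7);ey=np.array([-np.sin(y),np.cos(y),0]);ex=np.array([np.cos(y),np.sin(y),0])
p=np.array([.615,-.127,0]) # expected carrier ctr
print('expected block top',proj('wrist',p+[0,0,.22]),'ptr foot',proj('wrist',p+.062*ex+[0,0,.003]),'tip',proj('wrist',p+.062*ex+[0,0,.105]))
```

```text
dark [ 585   61   55  131 5627] [617.1 131.6]
dark [    0   111   480   168 10574] [237.1 211.8]
dark [  23  111  129   33 2444] [105.6 128.7]
dark [300 114  29  30 859] [313.9 128.4]
dark [264 176 105   9 293] [320.7 181.9]
dark [    0   282   640   198 67156] [313.3 415.4]
dark [ 15 305  72  51 461] [ 38.4 328.6]
mid [ 566   67   42  125 2117] [585.7 132.6]
mid [  25  173  342   43 4298] [176.7 201.3]
mid [370 184  48  26 490] [390.1 199.9]
mid [ 338  209  151   40 1464] [410.  225.1]
mid [  0 216 114   8 458] [ 55.2 218.5]
mid [299 226  38  25 754] [318.  235.6]
mid [  0 230 104   5 438] [ 50.9 232.4]
mid [  90  235  151  139 7244] [159.  295.7]
mid [223 235  40  24 537] [241.5 244.4]
mid [ 39 294  68  34 573] [ 71.3 311.5]
mid [ 23 311  71  40 935] [ 60.1 329.8]
mid [485 359  31  15 270] [502.  365.7]
14.4333 [ 0.61565113 -0.12820446  0.32268144] [-0.76057732 -0.02434391  0.29288499]
expected block top [314.28737816 246.16175526] ptr foot [314.68029378 126.82431769] tip [314.47680383 129.54194536]
```

Run:
```python
from h import *
y=np.radians(6.7);ey=np.array([-np.sin(y),np.cos(y),0]);ex=np.array([np.cos(y),np.sin(y),0])
p=np.array([.6155,-.1285,.068])
P=lambda n,x,yy,z:proj(n,p+x*ex+yy*ey+[0,0,z]).round(1).tolist()
print('rim edge',P('wrist',.025,.045,.04),P('wrist',.025,-.045,.04),'bottom',P('wrist',.025,.045,0),P('wrist',.025,-.045,0),'block top +x',P('wrist',.012,.012,.152),P('wrist',.012,-.012,.152),'bottom',P('wrist',.012,.012,.108),P('wrist',.012,-.012,.108))
g=cv2.cvtColor(cv2.imread('pics/w6.png'),cv2.COLOR_BGR2GRAY)
for u in(270,290,318,340,362):
    d=np.diff(g[160:265,u].astype(int));print(u,[(160+int(i),int(d[i])) for i in np.where(abs(d)>25)[0]])
s=[snap('side'),None];import time;s[1]=snap('side')
print('side diff (motion)',np.abs(s[0].astype(int)-s[1]).max(), (np.abs(s[0].astype(int)-s[1]).max(2)>40).sum())
print('side expected +y face bottom',P('side',.025,.045,0),P('side',-.025,.045,0),'top',P('side',.025,.045,.04),P('side',-.025,.045,.04))
r=cv2.cvtColor(s[0],cv2.COLOR_RGB2GRAY)
a=np.array(P('side',0,.045,.0));a=a.astype(int)
for v in(a[1]-12,a[1]-6,a[1]-3):
    d=np.diff(r[v,a[0]-35:a[0]+35].astype(int));print(v,[(a[0]-35+int(i),int(d[i])) for i in np.where(abs(d)>25)[0]])
```

```text
rim edge [261.7, 175.9] [371.2, 175.7] bottom [267.2, 169.9] [365.5, 169.8] block top +x [295.9, 225.5] [338.0, 225.5] bottom [298.9, 209.0] [334.6, 208.9]
270 [(173, -90), (175, -37), (184, 38), (185, 57), (192, -96), (215, 30), (227, -76), (235, 62)]
290 [(173, -102), (176, 42), (183, -92), (184, 32), (185, 63), (189, -81), (196, 37), (197, 58), (212, -49), (252, 54), (253, 40)]
318 [(174, -87), (175, 28), (176, 46), (183, -102), (184, 41), (185, 63), (189, -87), (192, 49), (193, -83), (196, 42), (197, 58), (210, -26), (211, -77), (247, -62), (249, 40), (250, -53), (263, 82)]
340 [(174, -106), (175, 35), (176, 47), (183, -100), (184, 36), (185, 66), (192, -29), (193, -79), (196, 43), (197, 64), (227, -30), (236, -62), (252, 52), (253, 45)]
362 [(175, -144), (184, 45), (185, 68), (191, -32), (192, -88), (215, 28), (234, 73)]
side diff (motion) 52 2
side expected +y face bottom [270.5, 232.7] [291.8, 232.6] top [269.9, 217.7] [291.5, 217.7]
220 [(np.int64(251), -70), (np.int64(252), -62), (np.int64(258), 46), (np.int64(259), 43), (np.int64(270), -42), (np.int64(274), 33), (np.int64(279), -29), (np.int64(293), 42), (np.int64(296), 33)]
226 [(np.int64(251), -67), (np.int64(252), -30), (np.int64(254), -35), (np.int64(257), 86), (np.int64(258), 47), (np.int64(270), -42), (np.int64(271), -48), (np.int64(273), 45), (np.int64(279), -32), (np.int64(292), 57), (np.int64(293), 41), (np.int64(298), -67), (np.int64(299), 72)]
229 [(np.int64(250), -26), (np.int64(251), -59), (np.int64(252), 77), (np.int64(253), -47), (np.int64(254), -72), (np.int64(257), 69), (np.int64(258), 71), (np.int64(271), -65), (np.int64(273), 35), (np.int64(279), -27), (np.int64(292), 63), (np.int64(293), 27), (np.int64(298), -65), (np.int64(299), 72)]
```

The rack hangs where expected: its edges match the seated pose in both views to within a few pixels, and it is still. I hand the job in.

```bash
python3 -c "
from h import *
print(sign_off())"
```

```text
the job is handed in; nothing more can be done
None
```

The hooked rack was hung on the rail at the loading plate and slid to the pointer. By the last camera check it hung still and upright, about 2 mm off the pointer's middle with the gripper clear; the job is handed in, and no verdict was returned.

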